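# Make up the left and right front-wheel parts kits

### The job

Make up the two front-wheel kits from the stock in the middle of the bench: the left-hand bracket and the bearing go in the two-bay tray; the right-hand bracket, the hub nut and the bolt in the three-bay tray. In each tray the bracket goes in the large bay and each other part in a small bay of its own, all sitting flat on the tray floor the same way up as now (the bolt standing on its head). Leave the dark wheel socket standing where it is.

Things in the scene. Friction and masses are not known exactly. Their poses are not given: they have to be found in the camera images.
- left_bracket_mid (a point): left-hand steel bracket, 44 mm high, lying flat. Point: mid-web, 22 mm up. Web to grip: rib 12 mm thick (y -6..6), x -36 to a round boss (22 mm dia, dark hole) at x 30; flange below 24 wide, 8 thick. Foot, 8 thick with dark hole: x -36..-10, out to y +32: with the boss pointing away from you, it is on the left, seen from above. Footprint x -36..41, y -12..32 mm. 0.35 kg.
- right_bracket_mid (a point): right-hand steel bracket, 44 mm high, lying flat. Point: mid-web, 22 mm up. Web to grip: rib 12 mm thick (y -6..6), x -36 to a round boss (22 mm dia, dark hole) at x 30; flange below 24 wide, 8 thick. Foot, 8 thick with dark hole: x -36..-10, out to y -32: with the boss pointing away from you, it is on the right, seen from above. Footprint x -36..41, y -32..12 mm. 0.35 kg.
- bearing_mid (a point): Wheel bearing: a thick bright steel ring, 56 mm outside and 28 mm inside diameter, 34 mm high, lying flat with its bore upright; the point is on its axis, 17 mm above the underside. About 0.3 kg.
- nut_mid (a point): Hub nut: bright steel hexagon 38 mm across flats (one pair of flats faces its +y and -y), 30 mm high, on a round flange 46 mm in diameter and 5 mm thick, dark round bore on top (closed); the point is on its axis, 15 mm above the underside. About 0.16 kg.
- bolt_mid (a point): Flange bolt standing upside down on its head, shank up: flange 36 mm in diameter and 4 mm thick below, hexagon 24 mm across flats up to 14 mm, then a round shank 16 mm in diameter up to 60 mm; the point is on its axis, 30 mm above the underside. About 0.15 kg.
- socket_mid (a point): Wheel socket, to be left alone: dark steel cylinder 38 mm in diameter and 50 mm high with a small black square on top, standing among the stock; the point is on its axis, 25 mm above the underside.
- tray_two: Two-bay shallow aluminium kit tray, fixed, 192 x 92 mm outside (x, y), floor 3 mm thick, rims and dividers 4 mm thick, tops 12 mm above the bench. Origin under its centre, x along its length. Bays are 84 mm wide (y -42..42). Large bay x -92..8, centre x -42; small bay x 12..92, centre x 52 (mm).
- tray_three: Three-bay shallow aluminium kit tray, fixed, 256 x 92 mm outside (x, y), floor 3 mm thick, rims and dividers 4 mm thick, tops 12 mm above the bench. Origin under its centre, x along its length. Bays are 84 mm wide (y -42..42). Large bay at the -x end x -124..-24, centre x -74; small bays x -20..50, centre 15, and x 54..124, centre 89 (mm).
There are look-alikes about, which are no part of the job. What is shaped like the part that bears bolt_mid but purple is not meant. What is shaped like the part that bears left_bracket_mid but red is not meant.

How it is judged (in metres and radians):
At the end, for the whole second after the job is handed in: Two-bay tray: left bracket in the large bay, bearing in the small. Three-bay tray: right bracket in the large bay, nut and bolt one in each small bay, either way round. Each part's centre is in its bay, within 3 mm of its height on the floor, upright within 0.06 rad, at rest (x of left_bracket_mid in the frame of tray_two between -0.092 and 0.008 m and y of left_bracket_mid in the frame of tray_two between -0.042 and 0.042 m and z of left_bracket_mid in the frame of tray_two between 0.022 and 0.028 m and angle between each of left_bracket_mid, bearing_mid, right_bracket_mid's own z axis and vertical below 0.06 rad and x of bearing_mid in the frame of tray_two between 0.012 and 0.092 m and y of bearing_mid in the frame of tray_two between -0.042 and 0.042 m and z of bearing_mid in the frame of tray_two between 0.017 and 0.023 m and x of right_bracket_mid in the frame of tray_three between -0.124 and -0.024 m and y of right_bracket_mid in the frame of tray_three between -0.042 and 0.042 m and z of right_bracket_mid in the frame of tray_three between 0.022 and 0.028 m and (((x of nut_mid in the frame of tray_three between -0.02 and 0.05 m and y of nut_mid in the frame of tray_three between -0.042 and 0.042 m and z of nut_mid in the frame of tray_three between 0.015 and 0.021 m and angle between nut_mid's own z axis and vertical below 0.06 rad) and (x of bolt_mid in the frame of tray_three between 0.054 and 0.124 m and y of bolt_mid in the frame of tray_three between -0.042 and 0.042 m and z of bolt_mid in the frame of tray_three between 0.03 and 0.036 m and angle between bolt_mid's own z axis and vertical below 0.06 rad)) or ((x of nut_mid in the frame of tray_three between 0.054 and 0.124 m and y of nut_mid in the frame of tray_three between -0.042 and 0.042 m and z of nut_mid in the frame of tray_three between 0.015 and 0.021 m and angle between nut_mid's own z axis and vertical below 0.06 rad) and (x of bolt_mid in the frame of tray_three between -0.02 and 0.05 m and y of bolt_mid in the frame of tray_three between -0.042 and 0.042 m and z of bolt_mid in the frame of tray_three between 0.03 and 0.036 m and angle between bolt_mid's own z axis and vertical below 0.06 rad))) and linear speed of each of left_bracket, right_bracket, bearing, nut, bolt below 0.02 m/s and angular speed of each of left_bracket, right_bracket, bearing, nut, bolt below 0.2 rad/s); the robot touches nothing.
It fails at once if the wheel socket is shifted more than 20 mm or knocked over (distance of socket_mid from where it was at the start of the episode above 0.02 m or angle between socket_mid's own z axis and vertical above 0.5 rad).
It also fails if it takes over 128 s, if anything falls off the work surface, if the arm or the gripper's body presses on something with over 40 N, if the wrist force passes 120 N, or if a joint passes its speed limit or range.

### The arm

A 7-joint arm with a two-finger parallel gripper is mounted at the origin on the work surface. World frame = base frame: x ahead of the robot, y to its left, z up, the work surface at z = 0. Lengths are in mm, angles in rad, forces in N, time in s.
With the tool pointing down it reaches from about 400 to 900 mm from the base axis. Payload 5.5 kg.
Tool frame: the origin (TCP) lies midway between the tips of the shut fingers; the grasp point (between the pads) lies robot.grip_depth behind it (robot.grip_depth is the distance from the TCP to the grasp point, in mm); z points along the fingers, y is the line along which they close (so a half turn about z gives the same grasp; the last joint's range is limited). The gripper opens to 85 mm and grips with 20 to 120 N. Pads are 22 mm wide; open, the fingers measure 114 mm over their backs; the gripper's body (76 mm by 85 mm) begins 54 mm behind the grasp point. The pads swing forward as they close: fully open they stand 13 mm farther back than shut.
Start: joints at [1.449, 0.501, -0.427, 1.55, 0.221, 1.138, -0.21], TCP at [244.025, -602.454, 231.31] pointing down, gripper open.
Joint ranges: [-2.88, 2.88], [-0.31, 2.03], [-1.54, 1.56], [0.2, 2.42], [-1.41, 4.55], [0.19, 2.02], [-2.57, 2.57]. Speed limits (rad/s): [2.57, 2.57, 3.14, 3.14, 3.14, 3.14, 3.14].

### API

Orientations are given as a unit quaternion [w, x, y, z].
In Python, from bench import readout, snapshot, robot, finder gives the robot as it stands.
- The arm moves only by the tool jog_arm, never from a script. Its argument "deltas" is a list of rows, each a list of 7 numbers: the shift along the tool's x, y, z in mm, then the turn, a rotation vector about the tool's x, y, z in degrees, then the gripper command: -1 is fully open, 1 is shut, values between are in proportion. In form: [[tx, ty, tz, ax, ay, az, grip], ...]. A call has 1 to 5 rows; each row is the pose to reach, as a shift and turn from the pose commanded when the call began, along the tool's axes at that moment; what a row does not reach only later rows make up. A row lasts 1/12 s, in which the tool goes at most 41.7 mm and 7.16 degrees, less where a joint would pass 70% of its speed; a pose out of reach is approached as far as the arm can. A call with a gripper value outside its range is refused whole. The fingers move at their own pace and stop on an object; "squeeze" is the grip in N (left out, the last holds). Time passes only in rows, so rows that repeat a pose let the fingers close. It gives the time, the measured TCP pose, the force, the opening and the grip force at its end, in the units of the state.
- readout.state(): the state, without advancing time (a new reading comes with each control period).
- snapshot(name): name is "scene" or "top"; returns a dict with "frame" (480x640x3 uint8, red, green, blue), "mtx" (3x3 intrinsics, pixels), "R" (3x3) and "t" (3): a world point X has camera coordinates R X + t. Camera axes: x right, y down, z forward; pixel columns grow to the right and rows downward; lengths in mm; the calibration is good to about 2 mm. A picture is of the moment at which its call begins. There is no depth.
- robot.close_job(): hands the job in; it is judged then, once.
Trained networks look in a picture, given as the dict that the camera call returned (one of the last four; its "shot" number tells which), for a name from the list of things; names that differ only in an ending like _2 or _b are one class to them, and where a whole thing is asked for, a point or a joint stands for the part that bears it (a point fixed in the world has none). Each returns a list of dicts, best first, with "score" (0 to 1); they miss things now and then, are a little off and sometimes report something else, mostly with a low value. They report only what shows in the picture. A call takes as long as a camera call. They do not tell look-alikes from the thing itself.
- finder.spot_in(picture, query): "xyz" ([x, y, z] in mm, in world coordinates, good to about 4 mm: the middle of the surface that is visible of it).
- finder.pinpoint(picture, query): "xyz" ([x, y, z] in mm, in world coordinates, good to about 4 mm: a listed point, or the origin of a listed thing).
The state is a dict: "t": time; "q": joint angles; "qvel": joint speeds; "joint_efforts": joint torques, N m; "ee_pos": TCP position; "tcp_rot": TCP orientation; "ft_force": force on the tool from outside, world axes, zero at the start; "ft_torque": the same for the moment, N m; "opening": finger opening in mm; "gripper_force": force on a finger pad.
Only numpy, scipy, OpenCV 4.12 (cv2) and the standard library are available. Lean on these libraries where they do the work, as an engineer would, in place of code of your own. Each camera call takes 0.05 s, during which the arm holds its last target. There are 200 camera calls.

## Working session

There is one attempt and no reset: what is moved stays moved. The work goes in short steps, Python scripts to look and compute and a tool call to move; the robot and the scene stay as the last step left them, time stands still between calls to the robot, and variables do not carry over. Pictures are saved under pics/ and viewed, at most 14 in all, crops included, and the job is handed in when it is done.

Besides the shell and the picture viewer there is one more tool, called after ">>>" in YAML: its name, and indented under it one key for each argument. jog_arm: Moves the arm, as the interface text tells. Its arguments: {"type":"object","properties":{"deltas":{"type":"array"},"squeeze":{"type":"number"}},"required":["deltas"]}

```bash
mkdir -p pics; ls; python3 - <<'E'
from bench import readout, snapshot, robot, finder
import cv2
s=readout.state(); print(s['t'],s['ee_pos'],s['tcp_rot'],s['opening'],robot.grip_depth)
for n in ('top','scene'):
    p=snapshot(n); cv2.imwrite(f'pics/{n}0.png',p['frame'][:,:,::-1])
    print(n,p['mtx'].tolist() if hasattr(p['mtx'],'tolist') else p['mtx'],p['R'],p['t'])
    for q in ['left_bracket_mid','right_bracket_mid','bearing_mid','nut_mid','bolt_mid','socket_mid','tray_two','tray_three']:
        print(q,[([round(v) for v in d['xyz']],round(d['score'],2)) for d in finder.pinpoint(p,q)][:4])
E
```

```text
pics
0.0 [ 243.69400562 -601.85302212  230.26262304] [-9.40016269e-04  9.81539713e-01  1.91256065e-01 -1.58330452e-04] 85.12393682915419 18.700000000000003
top [[462.27199760378437, 0.0, 325.09807710437684], [0.0, 462.27199760378437, 240.45072162104802], [0.0, 0.0, 1.0]] [[ 0.00205488 -0.99999688 -0.00142075]
 [-0.98667557 -0.00179636 -0.1626902 ]
 [ 0.16268714  0.00173613 -0.98667618]] [  2.4679064  612.35509798 831.27080526]
left_bracket_mid [([566, -81, 18], 0.78), ([813, -109, 22], 0.59)]
right_bracket_mid [([439, -78, 23], 0.8)]
bearing_mid [([430, 91, 18], 0.81)]
nut_mid [([683, -79, 17], 0.79)]
bolt_mid [([633, 152, 31], 0.64), ([557, 91, 28], 0.51)]
socket_mid [([692, 88, 26], 0.59)]
tray_two [([550, -282, 2], 0.62)]
tray_three [([528, 271, 8], 0.64)]
scene [[615.980255367251, 0.0, 321.5664180998777], [0.0, 615.980255367251, 236.06812608115004], [0.0, 0.0, 1.0]] [[-0.17000199  0.9853964   0.00965749]
 [ 0.82155542  0.14713425 -0.55081595]
 [-0.544193   -0.08570565 -0.83457086]] [  95.38243042 -495.26750531 1415.61223506]
left_bracket_mid [([810, -110, 22], 0.93), ([567, -84, 25], 0.91)]
right_bracket_mid [([442, -74, 22], 0.74)]
bearing_mid [([431, 90, 16], 0.58)]
nut_mid [([680, -81, 11], 0.85)]
bolt_mid [([550, 92, 31], 0.74), ([629, 155, 27], 0.58)]
socket_mid [([691, 91, 29], 0.55)]
tray_two [([550, -290, -1], 0.7), ([443, -76, 22], 0.32)]
tray_three [([526, 269, -1], 0.93)]
```

View pics/top0.png

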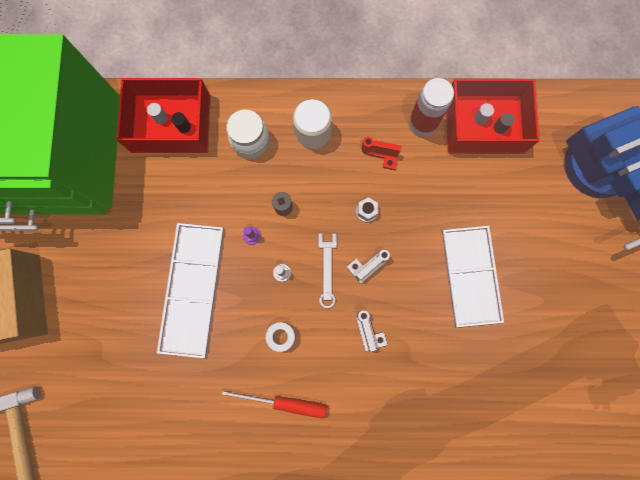

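View pics/scene0.png

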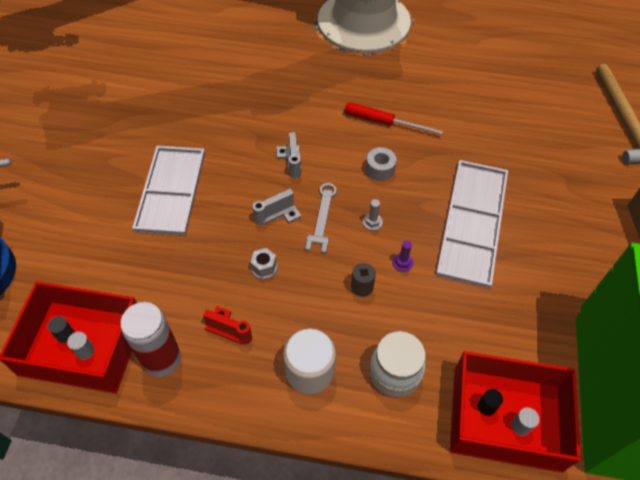

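```bash
cat > h.py <<'E'
import numpy as np, cv2
from scipy.spatial.transform import Rotation as Ro
def plane_H(p,z):  # world (x,y) on plane z -> pixel
    R,t,K=map(np.asarray,(p['R'],p['t'],p['mtx'])); return K@np.c_[R[:,0],R[:,1],R[:,2]*z+t]
def px2w(p,uv,z):
    return cv2.perspectiveTransform(np.float64([uv]),np.linalg.inv(plane_H(p,z)))[0]
def patch(p,c,z,half=60,s=4):   # rectified view: up = +x, left = +y
    n=2*half*s
    A=np.float64([[0,-1/s,c[0]+half],[-1/s,0,c[1]+half],[0,0,1]])  # out px -> world
    return cv2.warpPerspective(p['frame'],plane_H(p,z)@A,(n,n),flags=cv2.INTER_CUBIC|cv2.WARP_INVERSE_MAP)[:,:,::-1]
E
python3 - <<'E'
from h import *
from bench import snapshot
p=snapshot('top')
# brackets at z=44 over 8, and nut z=30
ims=[]
for c,z in (((566,-82),44),((440,-76),44),((682,-80),30),((555,91),60)):
    im=patch(p,c,z,40,5)[:,:]
    im=im.copy()
    for k in range(0,400,50):
        cv2.line(im,(k,0),(k,6),(0,255,255),1); cv2.line(im,(0,k),(6,k),(0,255,255),1)
    ims.append(im)
cv2.imwrite('pics/br.png',cv2.resize(np.vstack([np.hstack(ims[:2]),np.hstack(ims[2:])]),(600,600)))
# trays
hsv=cv2.cvtColor(p['frame'],cv2.COLOR_RGB2HSV)
m=((hsv[...,1]<60)&(hsv[...,2]>120)).astype(np.uint8)
for (x0,x1) in ((150,228),(435,510)):
    mm=np.zeros_like(m); mm[215:370,x0:x1]=m[215:370,x0:x1]
    cs,_=cv2.findContours(mm,cv2.RETR_EXTERNAL,cv2.CHAIN_APPROX_NONE); c=max(cs,key=cv2.contourArea)
    for z in (6,12):
        w=px2w(p,c[:,0].astype(float),z)
        print(z,cv2.minAreaRect(w.astype(np.float32)))
E
```

```text
6 ((522.86474609375, 268.4321594238281), (95.78082275390625, 257.3834533691406), 84.29252624511719)
12 ((522.5108032226562, 266.68359375), (95.15193939208984, 255.6935272216797), 84.29253387451172)
6 ((550.558837890625, -287.36956787109375), (193.559814453125, 95.6112289428711), 5.479038238525391)
12 ((550.0230102539062, -285.4687805175781), (192.28900146484375, 94.98347473144531), 5.479034423828125)
```

View pics/br.png

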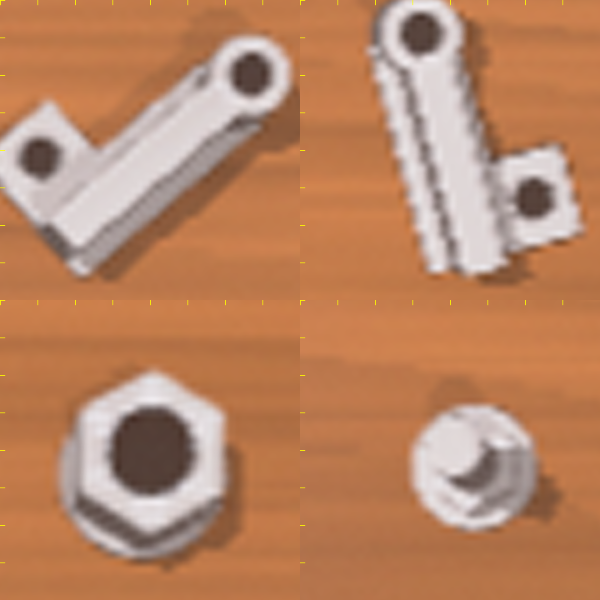

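```bash
cat >> h.py <<'E'
def yaw_of(q): w,x,y,z=q; m=Ro.from_quat([x,y,z,w]).as_matrix(); return np.degrees(np.arctan2(m[1,0],m[0,0])), m[2,2]
def plan(start,wps,step=165,turn=32):
    """start, wps: (x,y,z,yaw deg). Prints tool-frame shifts, one line per call, rounded."""
    cur=np.array(start,float)
    for w in wps:
        w=np.array(w,float); d=w-cur
        n=max(1,int(np.ceil(max(np.linalg.norm(d[:3])/step,abs(d[3])/turn))))
        for k in range(1,n+1):
            d=(w-cur)/(n-k+1); a=np.radians(cur[3]); c,s=np.cos(a),np.sin(a)
            r=np.round([d[0]*c+d[1]*s, d[0]*s-d[1]*c, -d[2], -d[3]],1)
            cur+=[r[0]*c+r[1]*s, r[0]*s-r[1]*c, -r[2], -r[3]]
            print(r[:3].tolist(),'az',r[3],'->',cur.round(1).tolist())
def now():
    from bench import readout
    s=readout.state(); return [*s['ee_pos'],yaw_of(s['tcp_rot'])[0]],s
E
python3 - <<'E'
from h import *
plan((244,-602.5,231.3,22.05),[(567,-85.5,130,-50.6),(567,-85.5,11,-50.6)])
E
```

```text
[123.4, -89.5, 25.3] az 18.2 -> [324.8, -473.2, 206.0, 3.9]
[89.2, -123.5, 25.3] az 18.2 -> [405.5, -344.0, 180.7, -14.3]
[46.2, -145.2, 25.3] az 18.1 -> [486.2, -214.8, 155.4, -32.4]
[-1.2, -152.4, 25.4] az 18.2 -> [567.0, -85.5, 130.0, -50.7]
[-0.0, -0.0, 119.0] az -0.1 -> [567.0, -85.5, 11.0, -50.6]
```

>>> jog_arm:
  deltas:
    - [25,-18,5,0,0,4,-1]
    - [50,-36,10,0,0,8,-1]
    - [75,-54,15,0,0,12,-1]
    - [100,-72,20,0,0,15,-1]
    - [123.4,-89.5,25.3,0,0,18.2,-1]
  squeeze: 60

```text
t: 1.37
ee_pos: [325.7, -471.7, 206.0]
tcp_rot: [0.0, 0.999, 0.032, 0.0]
ft_force: [0.4, 0.8, -0.3]
opening: 85.2
gripper_force: 0.0
```

>>> jog_arm:
  deltas:
    - [18,-25,5,0,0,4,-1]
    - [36,-50,10,0,0,8,-1]
    - [54,-75,15,0,0,12,-1]
    - [72,-100,20,0,0,15,-1]
    - [89.2,-123.5,25.3,0,0,18.2,-1]

```text
t: 1.78
ee_pos: [406.4, -342.5, 180.8]
tcp_rot: [0.0, 0.992, -0.126, 0.0]
ft_force: [0.3, -0.4, -0.6]
opening: 85.2
gripper_force: 0.0
```

>>> jog_arm:
  deltas:
    - [9,-29,5,0,0,4,-1]
    - [18,-58,10,0,0,8,-1]
    - [28,-87,15,0,0,12,-1]
    - [37,-116,20,0,0,15,-1]
    - [46.2,-145.2,25.3,0,0,18.1,-1]

```text
t: 2.2
ee_pos: [487.1, -213.6, 155.5]
tcp_rot: [0.0, 0.96, -0.281, 0.0]
ft_force: [0.9, -0.5, 1.4]
opening: 85.3
gripper_force: 0.0
```

>>> jog_arm:
  deltas:
    - [0,-30,5,0,0,4,-1]
    - [0,-60,10,0,0,8,-1]
    - [0,-90,15,0,0,12,-1]
    - [-1,-130,25,0,0,18,-1]
    - [-1.2,-152.4,25.4,0,0,18.2,-1]

```text
t: 2.62
ee_pos: [568.1, -80.7, 128.9]
tcp_rot: [-0.001, 0.903, -0.429, -0.001]
ft_force: [-1.2, 0.4, 0.2]
opening: 85.5
gripper_force: 0.0
```

```bash
python3 - <<'E'
from h import *
from bench import snapshot
p=snapshot('top')
n,s=now(); print(np.round(n,1),np.round(s['q'],2))
plan(n,[(567,-85.5,11,-50.6)])
cv2.imwrite('pics/a.png',p['frame'][150:400,200:520,::-1])
E
```

```text
[570.4 -76.1 129.8 -50.2] [ 0.36  0.48 -0.34  1.83  0.2   0.86 -2.53]
[5.0, 8.6, 118.8] az 0.4 -> [567.0, -85.5, 11.0, -50.6]
```

>>> jog_arm:
  deltas:
    - [0,0,0,0,0,-7,-1]
    - [0,0,0,0,0,-14,-1]
    - [0,0,0,0,0,-21,-1]
    - [0,0,0,0,0,-28,-1]
    - [0,0,0,0,0,-35,-1]

```text
t: 3.08
ee_pos: [567.1, -85.8, 130.2]
tcp_rot: [0.0, 0.991, -0.133, 0.0]
ft_force: [-0.3, -0.1, -0.9]
opening: 85.6
gripper_force: 0.0
```

>>> jog_arm:
  deltas:
    - [0,0,0,0,0,-7,-1]
    - [0,0,0,0,0,-14,-1]
    - [0,0,0,0,0,-21,-1]
    - [0,0,0,0,0,-28,-1]
    - [0,0,0,0,0,-35,-1]

```text
t: 3.5
ee_pos: [567.1, -86.0, 130.2]
tcp_rot: [0.0, 0.985, 0.171, 0.0]
ft_force: [-0.1, 0.6, 0.2]
opening: 85.3
gripper_force: 0.0
```

>>> jog_arm:
  deltas:
    - [0,0,0,0,0,-7,-1]
    - [0,0,0,0,0,-14,-1]
    - [0,0,0,0,0,-21,-1]
    - [0,0,0,0,0,-28,-1]
    - [0,0,0,0,0,-35,-1]

```text
t: 3.92
ee_pos: [567.0, -86.1, 130.2]
tcp_rot: [0.0, 0.888, 0.459, 0.0]
ft_force: [-0.7, -0.6, -0.0]
opening: 85.5
gripper_force: 0.0
```

>>> jog_arm:
  deltas:
    - [0,0,0,0,0,-7,-1]
    - [0,0,0,0,0,-14,-1]
    - [0,0,0,0,0,-21,-1]
    - [0,0,0,0,0,-28,-1]
    - [0,0,0,0,0,-35,-1]

```text
t: 4.33
ee_pos: [567.1, -86.2, 130.2]
tcp_rot: [0.0, 0.709, 0.705, -0.0]
ft_force: [-1.2, -0.1, 0.3]
opening: 85.4
gripper_force: 0.0
```

>>> jog_arm:
  deltas:
    - [0,0,0,0,0,-7,-1]
    - [0,0,0,0,0,-14,-1]
    - [0,0,0,0,0,-21,-1]
    - [0,0,0,0,0,-28,-1]
    - [0,0,0,0,0,-35,-1]

```text
t: 4.75
ee_pos: [567.1, -86.2, 130.2]
tcp_rot: [0.0, 0.464, 0.886, -0.0]
ft_force: [-0.0, -0.3, -0.9]
opening: 85.5
gripper_force: 0.0
```

>>> jog_arm:
  deltas:
    - [0,0,0,0,0,-5,-1]
    - [0,0,0,0,0,-5,-1]

```text
t: 4.92
ee_pos: [566.9, -86.2, 129.9]
tcp_rot: [-0.0, 0.427, 0.904, 0.0]
ft_force: [-0.2, -1.3, 1.2]
opening: 85.7
gripper_force: 0.0
```

```bash
python3 - <<'E'
from h import *
n,s=now(); print(np.round(n,1),np.round(s['q'],2),np.round(s['tcp_rot'],3))
plan(n,[(567,-85.5,70,129.4),(567,-85.5,11,129.4)])
E
```

```text
[566.9 -86.2 129.9 129.5] [ 0.86  0.7  -1.04  1.82  0.7   1.04  0.23] [-0.     0.427  0.904  0.   ]
[0.5, 0.5, 59.9] az 0.1 -> [567.0, -85.5, 70.0, 129.4]
[-0.0, -0.0, 59.0] az -0.0 -> [567.0, -85.5, 11.0, 129.4]
```

>>> jog_arm:
  deltas:
    - [0.5,0.5,35,0,0,0,-1]
    - [0.5,0.5,70,0,0,0,-1]
    - [0.5,0.5,100,0,0,0,-1]
    - [0.5,0.5,118.5,0,0,0,-1]
    - [0.5,0.5,118.5,0,0,0,1]
  squeeze: 60

```text
t: 5.33
ee_pos: [563.8, -85.3, 7.6]
tcp_rot: [-0.003, 0.429, 0.903, -0.001]
ft_force: [-1.1, -0.0, 0.5]
opening: 75.5
gripper_force: 0.0
```

>>> jog_arm:
  deltas:
    - [0,0,0,0,0,0,1]
    - [0,0,0,0,0,0,1]
    - [0,0,0,0,0,0,1]
    - [0,0,0,0,0,0,1]
    - [0,0,0,0,0,0,1]

```text
t: 5.75
ee_pos: [567.8, -85.3, 12.8]
tcp_rot: [0.001, 0.428, 0.904, -0.0]
ft_force: [-2.7, -1.7, 2.6]
opening: 12.1
gripper_force: 2.3
```

>>> jog_arm:
  deltas:
    - [0,0,0,0,0,0,1]
    - [0,0,0,0,0,0,1]
    - [0,0,0,0,0,0,1]

```text
t: 6.0
ee_pos: [568.0, -85.2, 12.9]
tcp_rot: [0.001, 0.428, 0.904, -0.0]
ft_force: [-1.7, -0.7, 6.3]
opening: 11.0
gripper_force: 59.9
```

```bash
python3 - <<'E'
from h import *
n,s=now(); print(np.round(n,1),np.round(s['q'],2))
plan((567,-85.5,11.4,129.5),[(567,-85.5,90,129.5),(506.7,-299.9,75,185.5)],turn=33)
E
```

```text
[568.  -85.2  12.9 129.3] [ 0.76  0.85 -0.89  1.87  0.87  0.87  0.11]
[0.0, 0.0, -78.6] az -0.0 -> [567.0, -85.5, 90.0, 129.5]
[-63.5, -91.5, 7.5] az -28.0 -> [536.8, -192.7, 82.5, 157.5]
[-13.2, -110.6, 7.5] az -28.0 -> [506.7, -299.9, 75.0, 185.5]
```

>>> jog_arm:
  deltas:
    - [0,0,-20,0,0,0,1]
    - [0,0,-40,0,0,0,1]
    - [0,0,-60,0,0,0,1]
    - [0,0,-78.6,0,0,0,1]

```text
t: 6.33
ee_pos: [566.5, -84.9, 90.8]
tcp_rot: [-0.0, 0.428, 0.904, -0.0]
ft_force: [-0.1, -0.2, -3.6]
opening: 11.3
gripper_force: 58.8
```

>>> jog_arm:
  deltas:
    - [-12,-18,1,0,0,-5,1]
    - [-25,-36,3,0,0,-11,1]
    - [-38,-54,5,0,0,-17,1]
    - [-50,-72,7,0,0,-23,1]
    - [-63.5,-91.5,7.5,0,0,-28,1]

```text
t: 6.75
ee_pos: [535.5, -192.6, 82.1]
tcp_rot: [-0.001, 0.194, 0.981, -0.0]
ft_force: [0.7, -0.7, -3.3]
opening: 11.1
gripper_force: 59.0
```

>>> jog_arm:
  deltas:
    - [-3,-25,1,0,0,-6,1]
    - [-6,-50,3,0,0,-12,1]
    - [-9,-75,5,0,0,-18,1]
    - [-12,-97,7,0,0,-24,1]
    - [-13.2,-110.6,7.5,0,0,-28,1]

```text
t: 7.17
ee_pos: [504.0, -302.8, 74.0]
tcp_rot: [-0.001, -0.047, 0.999, -0.0]
ft_force: [0.5, -0.3, -4.2]
opening: 11.6
gripper_force: 58.9
```

```bash
python3 - <<'E'
from h import *
from bench import snapshot
p=snapshot('top');n,s=now(); print(np.round(n,1),np.round(s['q'],2),s['opening'],s['gripper_force'])
plan(n,[(506.7,-299.9,16.2,185.5-360*(n[3]<0))])
cv2.imwrite('pics/b.png',cv2.resize(p['frame'][200:360,360:560,::-1],None,fx=3,fy=3))
E
```

```text
[ 503.  -305.6   73.5 -174.6] [ 1.29  0.91 -1.15  1.81  0.95  1.1   1.44] 11.135552567258776 58.964672684669495
[-4.2, 5.3, 57.3] az -0.1 -> [506.7, -299.9, 16.2, -174.5]
```

View pics/b.png

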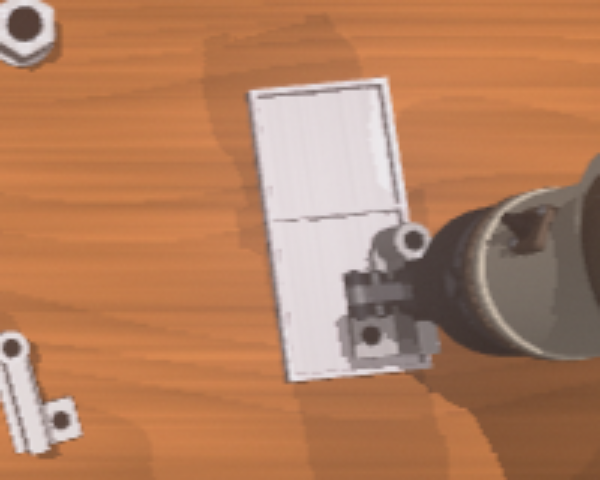

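The bracket hangs over the lower (large) bay, boss towards +x; crop hole at (410,240) shifted by parallax. Lowering.

>>> jog_arm:
  deltas:
    - [0,0,0,0,0,0,1]
    - [0,0,15,0,0,0,1]
    - [0,0,30,0,0,0,1]
    - [0,0,42,0,0,0,1]
    - [0,0,50,0,0,0,1]

```text
t: 7.63
ee_pos: [505.1, -297.5, 22.4]
tcp_rot: [-0.001, -0.047, 0.999, 0.001]
ft_force: [0.6, -0.5, -3.7]
opening: 11.3
gripper_force: 59.1
```

>>> jog_arm:
  deltas:
    - [0,0,3,0,0,0,1]
    - [0,0,6,0,0,0,1]
    - [0,0,8.5,0,0,0,1]
    - [0,0,8.5,0,0,0,1]

```text
t: 7.97
ee_pos: [506.4, -298.9, 16.5]
tcp_rot: [0.0, -0.047, 0.999, 0.0]
ft_force: [-0.1, -0.3, -4.4]
opening: 11.6
gripper_force: 59.1
```

>>> jog_arm:
  deltas:
    - [0,0,0.8,0,0,0,1]
    - [0,0,0.8,0,0,0,1]

```text
t: 8.13
ee_pos: [506.5, -299.2, 16.2]
tcp_rot: [0.0, -0.047, 0.999, -0.0]
ft_force: [0.2, -0.5, -3.3]
opening: 11.2
gripper_force: 59.1
```

>>> jog_arm:
  deltas:
    - [0,0,0,0,0,0,0.3]
    - [0,0,0,0,0,0,0.0]
    - [0,0,0,0,0,0,0.0]

```text
t: 8.38
ee_pos: [506.9, -299.3, 16.6]
tcp_rot: [0.001, -0.047, 0.999, -0.0]
ft_force: [-0.4, 0.2, -0.4]
opening: 42.6
gripper_force: 0.0
```

>>> jog_arm:
  deltas:
    - [0,0,-25,0,0,0,-0.2]
    - [0,0,-60,0,0,0,-1]
    - [0,0,-75,0,0,0,-1]

```text
t: 8.63
ee_pos: [508.2, -299.0, 94.6]
tcp_rot: [0.002, -0.047, 0.999, -0.001]
ft_force: [0.7, 0.0, -0.6]
opening: 73.8
gripper_force: 0.0
```

```bash
python3 - <<'E'
from h import *
n,s=now(); print(np.round(n,1),np.round(s['q'],2))
plan((506.7,-299.9,90.7,185.5),[(430,91,100,90),(430,91,4,90)],turn=32)
E
```

```text
[ 508.2 -299.    94.6 -174.6] [ 1.29  0.89 -1.18  1.8   0.92  1.12  1.45]
[13.0, 132.2, -3.1] az 31.8 -> [481.1, -169.6, 93.8, 153.7]
[80.6, 105.5, -3.1] az 31.8 -> [455.6, -39.3, 96.9, 121.9]
[124.1, 47.1, -3.1] az 31.9 -> [430.0, 91.0, 100.0, 90.0]
[0.0, 0.0, 96.0] az -0.0 -> [430.0, 91.0, 4.0, 90.0]
```

```bash
python3 - <<'E'
from h import *
from bench import snapshot,finder
p=snapshot('top')
for q in ('left_bracket_mid','bearing_mid'): print(q,[(np.round(d['xyz']),round(d['score'],2)) for d in finder.pinpoint(p,q)])
hsv=cv2.cvtColor(p['frame'],cv2.COLOR_RGB2HSV); m=((hsv[...,1]<60)&(hsv[...,2]>120)).astype(np.uint8)
mm=np.zeros_like(m); mm[315:365,255:305]=m[315:365,255:305]
c=max(cv2.findContours(mm,0,1)[0],key=cv2.contourArea); (u,r)=cv2.minEnclosingCircle(c); print(u,r,px2w(p,[u],17))
plan((506.7,-299.9,90.7,185.5),[(430,91,95,150)],turn=32)
E
```

```text
left_bracket_mid [(array([ 502., -295.,   24.]), 0.87), (array([ 812., -109.,   22.]), 0.72), (array([691.,  89.,  30.]), 0.34)]
bearing_mid [(array([433.,  90.,  15.]), 0.77)]
(280.0, 336.5) 15.041708946228027 [[431.32971221  89.65160978]]
[13.0, 132.2, -1.4] az 11.8 -> [481.1, -169.6, 92.1, 173.7]
[39.7, 126.7, -1.4] az 11.8 -> [455.5, -39.3, 93.5, 161.9]
[64.7, 115.9, -1.5] az 11.9 -> [430.0, 91.0, 95.0, 150.0]
```

>>> jog_arm:
  deltas:
    - [2,26,0,0,0,2,-1]
    - [5,53,0,0,0,5,-1]
    - [8,80,-1,0,0,7,-1]
    - [10,106,-1,0,0,10,-1]
    - [13,132.2,-1.4,0,0,11.8,-1]

```text
t: 9.2
ee_pos: [479.7, -167.6, 91.1]
tcp_rot: [-0.001, 0.058, 0.998, 0.0]
ft_force: [-0.7, -0.5, 0.6]
opening: 85.6
gripper_force: 0.0
```

>>> jog_arm:
  deltas:
    - [8,26,0,0,0,2,-1]
    - [16,53,0,0,0,5,-1]
    - [24,80,-1,0,0,7,-1]
    - [32,106,-1,0,0,10,-1]
    - [39.7,126.7,-1.4,0,0,11.8,-1]

```text
t: 9.62
ee_pos: [454.5, -36.4, 92.9]
tcp_rot: [-0.001, 0.159, 0.987, 0.0]
ft_force: [0.6, 0.0, -0.0]
opening: 85.9
gripper_force: 0.0
```

>>> jog_arm:
  deltas:
    - [16,29,0,0,0,2,-1]
    - [32,58,0,0,0,5,-1]
    - [48,87,-1,0,0,8,-1]
    - [62,112,-1.5,0,0,11.9,-1]
    - [64,116.5,-1.5,0,0,11.9,-1]

```text
t: 10.03
ee_pos: [429.7, 97.5, 95.2]
tcp_rot: [-0.0, 0.258, 0.966, 0.001]
ft_force: [-0.3, 0.7, 0.1]
opening: 85.4
gripper_force: 0.0
```

>>> jog_arm:
  deltas:
    - [0,0,5,0,0,0,-1]
    - [0,0,30,0,0,0,-1]
    - [0,0,50,0,0,0,-1]

```text
t: 10.28
ee_pos: [431.8, 90.5, 43.6]
tcp_rot: [0.0, 0.26, 0.965, -0.001]
ft_force: [-0.4, 0.2, -0.7]
opening: 85.3
gripper_force: 0.0
```

```bash
python3 - <<'E'
from h import *
n,s=now(); print(np.round(n,1),np.round(s['q'],2),s['opening'])
E
```

```text
[431.8  90.5  43.6 149.8] [ 0.58  0.67 -1.03  2.17  0.86  0.78  0.02] 85.29669756574727
```

>>> jog_arm:
  deltas:
    - [0,0,25,0,0,0,-1]
    - [0,0,38,0,0,0,-1]
    - [0,0,40,0,0,0,-1]
    - [0,0,40,0,0,0,1]
    - [0,0,40,0,0,0,1]

```text
t: 10.7
ee_pos: [431.5, 91.7, 5.1]
tcp_rot: [-0.0, 0.26, 0.965, -0.0]
ft_force: [-0.2, -0.4, -0.0]
opening: 64.0
gripper_force: 0.0
```

>>> jog_arm:
  deltas:
    - [0,0,0,0,0,0,1]
    - [0,0,0,0,0,0,1]
    - [0,0,0,0,0,0,1]
    - [0,0,0,0,0,0,1]

```text
t: 11.03
ee_pos: [431.9, 91.7, 5.9]
tcp_rot: [0.001, 0.26, 0.966, -0.0]
ft_force: [-1.4, -1.2, 6.7]
opening: 53.3
gripper_force: 64.4
```

```bash
python3 - <<'E'
from h import *
n,s=now(); print(np.round(n,1),np.round(s['q'],2),s['opening'])
plan((431,91,5,150),[(431,91,80,150),(601.8,-280.7,60,185.5)],turn=32)
E
```

```text
[431.9  91.7   5.9 149.8] [ 0.51  0.73 -0.94  2.18  0.95  0.72 -0.06] 53.30431666291236
[0.0, 0.0, -75.0] az -0.0 -> [431.0, 91.0, 80.0, 150.0]
[-111.3, -78.8, 6.7] az -11.8 -> [488.0, -32.9, 73.3, 161.8]
[-92.8, -99.9, 6.6] az -11.8 -> [544.9, -156.8, 66.7, 173.6]
[-70.3, -116.8, 6.7] az -11.9 -> [601.8, -280.7, 60.0, 185.5]
```

>>> jog_arm:
  deltas:
    - [0,0,-20,0,0,0,1]
    - [0,0,-40,0,0,0,1]
    - [0,0,-60,0,0,0,1]
    - [0,0,-75,0,0,0,1]

```text
t: 11.37
ee_pos: [431.6, 92.5, 81.4]
tcp_rot: [0.0, 0.26, 0.966, 0.0]
ft_force: [1.4, 0.8, -4.2]
opening: 53.6
gripper_force: 66.0
```

>>> jog_arm:
  deltas:
    - [-22,-16,1,0,0,-2,1]
    - [-44,-32,2,0,0,-5,1]
    - [-66,-48,4,0,0,-7,1]
    - [-88,-63,5,0,0,-9,1]
    - [-111.3,-78.8,6.7,0,0,-11.8,1]

```text
t: 11.78
ee_pos: [488.2, -33.1, 73.5]
tcp_rot: [0.0, 0.158, 0.987, -0.0]
ft_force: [0.8, 0.9, -4.2]
opening: 53.5
gripper_force: 66.1
```

>>> jog_arm:
  deltas:
    - [-18,-20,1,0,0,-2,1]
    - [-37,-40,2,0,0,-5,1]
    - [-55,-60,4,0,0,-7,1]
    - [-74,-80,5,0,0,-9,1]
    - [-92.8,-99.9,6.6,0,0,-11.8,1]

```text
t: 12.2
ee_pos: [544.7, -157.5, 66.6]
tcp_rot: [-0.0, 0.057, 0.998, -0.0]
ft_force: [0.7, 0.3, -4.2]
opening: 54.1
gripper_force: 66.1
```

>>> jog_arm:
  deltas:
    - [-18,-30,1,0,0,-3,1]
    - [-36,-60,2,0,0,-6,1]
    - [-54,-90,4,0,0,-9,1]
    - [-68,-112,5,0,0,-11.9,1]
    - [-70.3,-116.8,6.7,0,0,-11.9,1]

```text
t: 12.62
ee_pos: [601.9, -287.3, 59.2]
tcp_rot: [0.0, -0.044, 0.999, -0.002]
ft_force: [1.0, -0.6, -3.4]
opening: 53.8
gripper_force: 66.0
```

>>> jog_arm:
  deltas:
    - [0,0,0,0,0,0,1]
    - [0,0,10,0,0,0,1]
    - [0,0,25,0,0,0,1]
    - [0,0,38,0,0,0,1]
    - [0,0,44,0,0,0,1]

```text
t: 13.03
ee_pos: [599.1, -278.0, 12.8]
tcp_rot: [-0.002, -0.048, 0.999, 0.001]
ft_force: [-2.0, -0.1, -5.3]
opening: 53.3
gripper_force: 66.0
```

```bash
python3 - <<'E'
from h import *
n,s=now(); print(np.round(n,1),np.round(s['q'],2),s['opening'],s['gripper_force'])
E
```

```text
[ 599.1 -278.    12.8 -174.5] [ 1.05  1.04 -1.04  1.63  1.    1.09  1.38] 53.28249320209054 65.96021862188309
```

>>> jog_arm:
  deltas:
    - [0,0,2,0,0,0,1]
    - [0,0,4.5,0,0,0,1]
    - [0,0,6.5,0,0,0,1]
    - [0,0,6.8,0,0,0,1]

```text
t: 13.37
ee_pos: [601.5, -279.6, 9.4]
tcp_rot: [0.0, -0.047, 0.999, -0.0]
ft_force: [-0.4, -0.2, -4.3]
opening: 53.4
gripper_force: 66.0
```

>>> jog_arm:
  deltas:
    - [0,0,0,0,0,0,1]

```text
t: 13.45
ee_pos: [601.5, -279.8, 9.7]
tcp_rot: [0.0, -0.047, 0.999, -0.0]
ft_force: [-0.3, -0.0, -4.2]
opening: 53.3
gripper_force: 66.0
```

>>> jog_arm:
  deltas:
    - [0,0,0.8,0,0,0,1]
    - [0,0,0.8,0,0,0,1]
    - [0,0,0.8,0,0,0,-0.6]
    - [0,0,0.8,0,0,0,-0.6]
    - [0,0,0.8,0,0,0,-0.8]

```text
t: 13.87
ee_pos: [601.8, -279.9, 9.3]
tcp_rot: [0.001, -0.047, 0.999, -0.0]
ft_force: [0.8, 0.6, -0.7]
opening: 76.7
gripper_force: 0.0
```

>>> jog_arm:
  deltas:
    - [0,0,-25,0,0,0,-1]
    - [0,0,-60,0,0,0,-1]
    - [0,0,-80,0,0,0,-1]

```text
t: 14.12
ee_pos: [602.6, -279.5, 91.7]
tcp_rot: [0.001, -0.047, 0.999, -0.0]
ft_force: [2.0, -0.5, 0.6]
opening: 85.1
gripper_force: 0.0
```

```bash
python3 - <<'E'
from h import *
from bench import snapshot,finder
p=snapshot('top')
for q in ('bearing_mid','left_bracket_mid','right_bracket_mid','nut_mid'): print(q,[(np.round(d['xyz']),round(d['score'],2)) for d in finder.pinpoint(p,q)])
n,s=now(); print(np.round(n,1),np.round(s['q'],2))
plan((601.8,-280.7,88.4,185.5),[(682,-80.3,90,180)])
E
```

```text
bearing_mid [(array([ 603., -280.,   20.]), 0.76)]
left_bracket_mid [(array([ 812., -111.,   23.]), 0.83), (array([ 506., -294.,   25.]), 0.77), (array([440., -72.,  23.]), 0.68)]
right_bracket_mid [(array([438., -76.,  23.]), 0.97), (array([555.,  88.,  26.]), 0.6)]
nut_mid [(array([684., -79.,  21.]), 0.84), (array([529., 272.,   6.]), 0.48)]
[ 600.8 -280.1   88.2 -174.7] [ 1.09  0.96 -1.11  1.6   0.92  1.18  1.43]
[-49.5, 95.9, -0.8] az 2.8 -> [641.9, -180.5, 89.2, 182.7]
[-44.8, 98.2, -0.8] az 2.7 -> [682.0, -80.3, 90.0, 180.0]
```

>>> jog_arm:
  deltas:
    - [-12,24,0,0,0,0.7,-1]
    - [-24,48,0,0,0,1.4,-1]
    - [-36,72,0,0,0,2.1,-1]
    - [-49.5,95.9,-0.8,0,0,2.8,-1]

```text
t: 14.7
ee_pos: [640.5, -179.0, 87.4]
tcp_rot: [-0.001, -0.022, 1.0, 0.0]
ft_force: [-0.6, 0.4, -0.3]
opening: 85.4
gripper_force: 0.0
```

>>> jog_arm:
  deltas:
    - [-13,30,0,0,0,1,-1]
    - [-26,58,0,0,0,2,-1]
    - [-38,83,0,0,0,3,-1]
    - [-45.5,98,-0.8,0,0,4.2,-1]
    - [-45.5,98,-0.8,0,0,4.2,-1]

```text
t: 15.12
ee_pos: [682.8, -72.9, 89.3]
tcp_rot: [-0.0, 0.011, 1.0, 0.002]
ft_force: [0.1, 1.6, 0.8]
opening: 85.5
gripper_force: 0.0
```

>>> jog_arm:
  deltas:
    - [0,0,20,0,0,0,-1]
    - [0,0,40,0,0,0,-1]
    - [0,0,60,0,0,0,-1]
    - [0,0,75,0,0,0,-1]
    - [0,0,82.5,0,0,0,-1]

```text
t: 15.53
ee_pos: [680.0, -81.0, 3.1]
tcp_rot: [-0.003, 0.015, 1.0, -0.0]
ft_force: [0.3, -0.3, -0.8]
opening: 85.4
gripper_force: 0.0
```

>>> jog_arm:
  deltas:
    - [0,0,0,0,0,0,-1]
    - [0,0,0,0,0,0,1]
    - [0,0,0,0,0,0,1]
    - [0,0,0,0,0,0,1]
    - [0,0,0,0,0,0,1]

```text
t: 15.95
ee_pos: [683.5, -79.7, 8.9]
tcp_rot: [0.001, 0.014, 1.0, -0.0]
ft_force: [-0.1, -0.3, 1.1]
opening: 39.0
gripper_force: 0.6
```

>>> jog_arm:
  deltas:
    - [0,0,0,0,0,0,1]
    - [0,0,0,0,0,0,1]
    - [0,0,0,0,0,0,1]

```text
t: 16.2
ee_pos: [683.7, -79.7, 9.1]
tcp_rot: [0.001, 0.014, 1.0, -0.0]
ft_force: [-0.7, -0.4, 5.5]
opening: 36.6
gripper_force: 62.0
```

```bash
python3 - <<'E'
from h import *
n,s=now(); print(np.round(n,1),np.round(s['q'],2),s['opening'])
plan((682.6,-80.3,7.5,178.5),[(682,-80.3,100,178.5),(611.2,258.5,70,174.3)],turn=32)
E
```

```text
[683.7 -79.7   9.1 178.3] [ 0.69  1.06 -1.    1.56  0.98  1.09  0.98] 36.617928357437776
[0.6, -0.0, -92.5] az -0.0 -> [682.0, -80.3, 100.0, 178.5]
[26.5, 112.3, 10.0] az 1.4 -> [658.4, 32.7, 90.0, 177.1]
[29.3, 111.6, 10.0] az 1.4 -> [634.8, 145.6, 80.0, 175.7]
[32.0, 110.8, 10.0] az 1.4 -> [611.2, 258.5, 70.0, 174.3]
```

>>> jog_arm:
  deltas:
    - [0,0,-25,0,0,0,1]
    - [0,0,-50,0,0,0,1]
    - [0,0,-80,0,0,0,1]
    - [0,0,-105,0,0,0,1]
    - [0.6,0,-112.5,0,0,0,1]

```text
t: 16.62
ee_pos: [684.1, -79.1, 124.5]
tcp_rot: [0.003, 0.014, 1.0, 0.0]
ft_force: [-0.2, 0.3, -0.4]
opening: 36.9
gripper_force: 61.1
```

>>> jog_arm:
  deltas:
    - [5,22,0,0,0,0.3,1]
    - [10,44,0,0,0,0.6,1]
    - [16,66,0,0,0,0.9,1]
    - [21,88,0,0,0,1.2,1]
    - [26.5,112.3,0,0,0,1.4,1]

```text
t: 17.03
ee_pos: [657.9, 33.1, 118.8]
tcp_rot: [-0.001, 0.027, 1.0, -0.001]
ft_force: [0.1, 0.2, -1.2]
opening: 37.0
gripper_force: 61.2
```

>>> jog_arm:
  deltas:
    - [6,22,0,0,0,0.3,1]
    - [12,44,0,0,0,0.6,1]
    - [18,66,0,0,0,0.9,1]
    - [24,88,0,0,0,1.2,1]
    - [29.3,111.6,0,0,0,1.4,1]

```text
t: 17.45
ee_pos: [634.5, 146.3, 118.8]
tcp_rot: [-0.001, 0.039, 0.999, -0.001]
ft_force: [0.7, 0.6, -2.6]
opening: 36.6
gripper_force: 61.2
```

>>> jog_arm:
  deltas:
    - [8,28,3,0,0,0.3,1]
    - [16,56,10,0,0,0.6,1]
    - [24,84,25,0,0,0.9,1]
    - [31,106,45,0,0,1.4,1]
    - [32,110.8,60,0,0,1.4,1]

```text
t: 17.87
ee_pos: [608.5, 264.9, 58.6]
tcp_rot: [-0.001, 0.048, 0.999, 0.001]
ft_force: [-0.8, 0.9, -1.2]
opening: 36.8
gripper_force: 61.1
```

>>> jog_arm:
  deltas:
    - [0,0,0,0,0,0,1]
    - [0,0,10,0,0,0,1]
    - [0,0,25,0,0,0,1]
    - [0,0,36,0,0,0,1]
    - [0,0,41,0,0,0,1]

```text
t: 18.28
ee_pos: [612.2, 256.5, 16.7]
tcp_rot: [-0.001, 0.052, 0.999, -0.001]
ft_force: [-0.5, -0.8, -1.7]
opening: 36.5
gripper_force: 61.1
```

```bash
python3 - <<'E'
from h import *
from bench import snapshot
p=snapshot('scene');cv2.imwrite('pics/c.png',p['frame'][:,:,::-1])
n,s=now(); print(np.round(n,1),np.round(s['q'],2),s['opening'],s['gripper_force'])
E
```

```text
[611.7 256.8  16.4 174. ] [ 0.19  1.01 -0.98  1.62  0.94  1.06  0.38] 36.50401757393626 61.09009106643498
```

View pics/c.png

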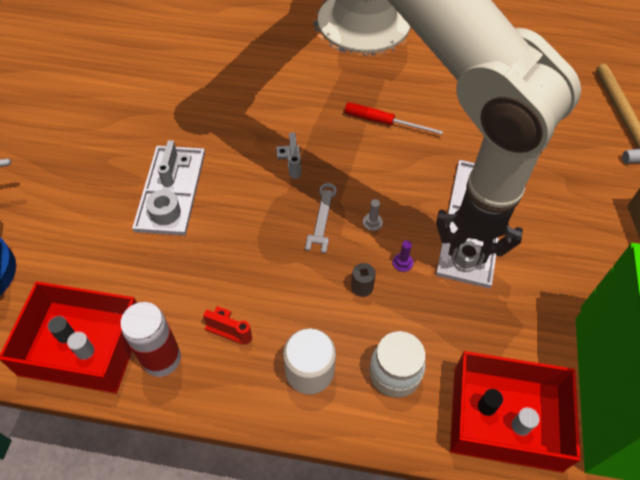

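Tray two is filled correctly (bracket at (170,160), bearing at (162,206)); the nut is above the end bay at (467,255).

>>> jog_arm:
  deltas:
    - [0,0,2,0,0,0,1]
    - [0,0,4,0,0,0,1]
    - [0,0,4.5,0,0,0,1]
    - [0,0,4.5,0,0,0,1]

```text
t: 18.67
ee_pos: [612.5, 259.4, 15.0]
tcp_rot: [0.0, 0.051, 0.999, 0.0]
ft_force: [0.3, 0.1, -1.0]
opening: 36.8
gripper_force: 61.1
```

>>> jog_arm:
  deltas:
    - [0,0,0.3,0,0,0,1]

```text
t: 18.75
ee_pos: [612.5, 259.5, 14.9]
tcp_rot: [0.0, 0.051, 0.999, 0.0]
ft_force: [-0.1, 0.5, -2.1]
opening: 36.5
gripper_force: 61.1
```

>>> jog_arm:
  deltas:
    - [0,0,1.5,0,0,0,1]
    - [0,0,2.5,0,0,0,1]
    - [0,0,2.5,0,0,0,1]
    - [0,0,2.5,0,0,0,1]

```text
t: 19.08
ee_pos: [612.4, 259.4, 12.1]
tcp_rot: [0.0, 0.051, 0.999, 0.0]
ft_force: [-0.5, 0.1, -0.4]
opening: 36.9
gripper_force: 61.4
```

>>> jog_arm:
  deltas:
    - [0,0,0.4,0,0,0,1]
    - [0,0,0.4,0,0,0,-0.3]
    - [0,0,0.4,0,0,0,-0.4]
    - [0,0,0.4,0,0,0,-0.5]

```text
t: 19.42
ee_pos: [612.2, 259.3, 11.3]
tcp_rot: [-0.0, 0.051, 0.999, 0.0]
ft_force: [0.2, 0.4, 0.6]
opening: 64.2
gripper_force: 0.0
```

>>> jog_arm:
  deltas:
    - [0,0,-25,0,0,0,-1]
    - [0,0,-60,0,0,0,-1]
    - [0,0,-95,0,0,0,-1]
    - [0,0,-100,0,0,0,-1]

```text
t: 19.75
ee_pos: [614.7, 262.0, 117.9]
tcp_rot: [0.004, 0.051, 0.999, 0.003]
ft_force: [0.7, 0.9, 1.0]
opening: 85.3
gripper_force: 0.0
```

```bash
python3 - <<'E'
from h import *
from bench import snapshot,finder
p=snapshot('top')
for q in ('nut_mid','bolt_mid'): print(q,[(np.round(d['xyz']),round(d['score'],2)) for d in finder.pinpoint(p,q)])
n,s=now(); print(np.round(n,1),np.round(s['q'],2))
plan((611.2,258.5,111.3,174.3),[(555,91,110,174.3)])
E
```

```text
nut_mid []
bolt_mid []
[612.6 259.1 111.8 174.1] [ 0.23  0.9  -1.07  1.59  0.84  1.17  0.44]
[19.6, -86.1, 0.6] az -0.0 -> [583.1, 174.8, 110.7, 174.3]
[19.7, -86.2, 0.7] az -0.0 -> [555.0, 91.0, 110.0, 174.3]
```

>>> jog_arm:
  deltas:
    - [5,-21,0,0,0,0,-1]
    - [10,-43,0,0,0,0,-1]
    - [15,-64,0,0,0,0,-1]
    - [19.6,-86,0,0,0,0,-1]

```text
t: 20.23
ee_pos: [582.2, 174.4, 109.1]
tcp_rot: [-0.002, 0.051, 0.999, -0.001]
ft_force: [0.0, -0.9, 0.8]
opening: 85.5
gripper_force: 0.0
```

>>> jog_arm:
  deltas:
    - [6,-27,0,0,0,0,-1]
    - [12,-54,0,0,0,0,-1]
    - [18,-78,0,0,0,0,-1]
    - [20,-86.2,0,0,0,0,-1]
    - [20,-86.2,0,0,0,0,-1]

```text
t: 20.65
ee_pos: [553.9, 88.4, 109.4]
tcp_rot: [-0.002, 0.053, 0.999, -0.001]
ft_force: [-0.3, 0.3, -0.4]
opening: 85.3
gripper_force: 0.0
```

>>> jog_arm:
  deltas:
    - [0,0,20,0,0,0,-1]
    - [0,0,45,0,0,0,-1]
    - [0,0,65,0,0,0,-1]
    - [0,0,82,0,0,0,-1]
    - [0,0,90,0,0,0,-1]

```text
t: 21.07
ee_pos: [553.7, 93.5, 18.7]
tcp_rot: [-0.002, 0.05, 0.999, 0.0]
ft_force: [-0.3, -0.1, -0.3]
opening: 85.5
gripper_force: 0.0
```

>>> jog_arm:
  deltas:
    - [0,0,0,0,0,0,-1]
    - [0,0,0,0,0,0,0.3]
    - [0,0,0,0,0,0,0.4]
    - [0,0,0,0,0,0,0.5]

```text
t: 21.4
ee_pos: [556.1, 92.7, 22.5]
tcp_rot: [0.001, 0.051, 0.999, 0.0]
ft_force: [0.4, -0.3, 0.4]
opening: 52.2
gripper_force: 0.0
```

>>> jog_arm:
  deltas:
    - [0,0,0,0,0,0,0.6]
    - [0,0,0,0,0,0,0.7]
    - [0,0,0,0,0,0,1]
    - [0,0,0,0,0,0,1]
    - [0,0,0,0,0,0,1]
  squeeze: 40

```text
t: 21.82
ee_pos: [555.7, 91.9, 22.0]
tcp_rot: [0.0, 0.051, 0.999, -0.0]
ft_force: [-0.8, -0.7, 5.1]
opening: 15.2
gripper_force: 39.0
```

```bash
python3 - <<'E'
from h import *
n,s=now(); print(np.round(n,1),np.round(s['q'],2),s['opening'],s['gripper_force'])
plan((555.0,91,20,174.3),[(555,91,85,174.3),(537.5,265.8,85,174.3)],step=100)
E
```

```text
[555.7  91.9  22.  174.1] [ 0.53  0.89 -1.02  1.89  0.96  0.95  0.51] 15.218438202972559 38.97602140903473
[0.0, 0.0, -65.0] az -0.0 -> [555.0, 91.0, 85.0, 174.3]
[17.4, 86.1, -0.0] az -0.0 -> [546.2, 178.4, 85.0, 174.3]
[17.4, 86.1, -0.0] az -0.0 -> [537.5, 265.8, 85.0, 174.3]
```

>>> jog_arm:
  deltas:
    - [0,0,-15,0,0,0,1]
    - [0,0,-35,0,0,0,1]
    - [0,0,-55,0,0,0,1]
    - [0,0,-65,0,0,0,1]

```text
t: 22.15
ee_pos: [555.9, 92.7, 89.0]
tcp_rot: [0.001, 0.051, 0.999, 0.0]
ft_force: [0.6, 0.4, -2.3]
opening: 14.9
gripper_force: 39.1
```

>>> jog_arm:
  deltas:
    - [4,18,0,0,0,0,1]
    - [8,38,0,0,0,0,1]
    - [12,60,0,0,0,0,1]
    - [17.4,86,0,0,0,0,1]

```text
t: 22.48
ee_pos: [546.9, 178.5, 86.4]
tcp_rot: [-0.0, 0.052, 0.999, -0.001]
ft_force: [0.1, -0.4, -1.9]
opening: 15.2
gripper_force: 39.2
```

>>> jog_arm:
  deltas:
    - [5,24,0,0,0,0,1]
    - [10,48,0,0,0,0,1]
    - [14,70,0,0,0,0,1]
    - [17.4,84,0,0,0,0,1]
    - [17.4,86,0,0,0,0,1]

```text
t: 22.9
ee_pos: [536.3, 270.9, 87.2]
tcp_rot: [-0.0, 0.048, 0.999, 0.001]
ft_force: [-0.9, -0.9, -1.1]
opening: 14.8
gripper_force: 39.2
```

>>> jog_arm:
  deltas:
    - [0,0,0,0,0,0,1]
    - [0,0,15,0,0,0,1]
    - [0,0,32,0,0,0,1]
    - [0,0,46,0,0,0,1]
    - [0,0,52,0,0,0,1]

```text
t: 23.32
ee_pos: [536.9, 263.6, 30.5]
tcp_rot: [-0.002, 0.052, 0.999, -0.002]
ft_force: [0.0, -0.4, -1.0]
opening: 15.1
gripper_force: 39.2
```

>>> jog_arm:
  deltas:
    - [0,0,3,0,0,0,1]
    - [0,0,6,0,0,0,1]
    - [0,0,8,0,0,0,1]
    - [0,0,8,0,0,0,1]
    - [0,0,8,0,0,0,1]

```text
t: 23.73
ee_pos: [538.4, 267.0, 26.8]
tcp_rot: [0.0, 0.051, 0.999, 0.0]
ft_force: [0.6, 0.1, -2.0]
opening: 14.8
gripper_force: 39.2
```

```bash
python3 - <<'E'
from h import *
from bench import snapshot
p=snapshot('scene');cv2.imwrite('pics/d.png',cv2.resize(p['frame'][130:310,400:560,::-1],None,fx=3,fy=3))
n,s=now(); print(np.round(n,1),np.round(s['q'],2),s['opening'],s['gripper_force'],s['ft_force'])
E
```

```text
[538.5 267.   27.  174.2] [ 0.2   0.92 -1.01  1.79  0.94  0.99  0.26] 15.151762283164464 39.246565103530884 [-0.54399583  0.02412293 -2.67072866]
```

View pics/d.png

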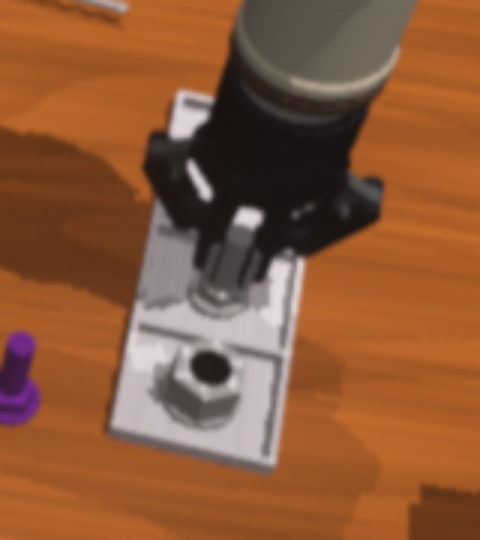

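The nut sits flat in the end bay; the bolt hangs upright in the middle bay about 2 mm above the floor.

>>> jog_arm:
  deltas:
    - [0,0,1,0,0,0,1]
    - [0,0,2,0,0,0,1]
    - [0,0,2.3,0,0,0,1]
    - [0,0,2.3,0,0,0,1]
    - [0,0,2.3,0,0,0,1]

```text
t: 24.2
ee_pos: [538.5, 266.8, 25.0]
tcp_rot: [0.001, 0.051, 0.999, 0.0]
ft_force: [-0.1, -2.0, 5.4]
opening: 15.0
gripper_force: 39.9
```

>>> jog_arm:
  deltas:
    - [0,0,0,0,0,0,0.3]
    - [0,0,0,0,0,0,0]
    - [0,0,0,0,0,0,-0.4]
    - [0,0,0,0,0,0,-0.4]

```text
t: 24.53
ee_pos: [538.1, 266.7, 24.0]
tcp_rot: [-0.0, 0.051, 0.999, 0.0]
ft_force: [-0.8, 0.4, 0.5]
opening: 59.7
gripper_force: 0.0
```

>>> jog_arm:
  deltas:
    - [0,0,-20,0,0,0,-0.4]
    - [0,0,-55,0,0,0,-1]
    - [0,0,-85,0,0,0,-1]
    - [0,0,-95,0,0,0,-1]

```text
t: 24.87
ee_pos: [539.6, 268.7, 123.4]
tcp_rot: [0.002, 0.051, 0.999, 0.002]
ft_force: [0.5, 0.9, 1.2]
opening: 85.4
gripper_force: 0.0
```

```bash
python3 - <<'E'
from h import *
from bench import snapshot,finder
p=snapshot('scene')
for q in ('bolt_mid','right_bracket_mid'): print(q,[(np.round(d['xyz']),round(d['score'],2)) for d in finder.pinpoint(p,q)])
n,s=now(); print(np.round(n,1),np.round(s['q'],2))
plan((537.5,265.8,n[2],174.3),[(442,-76,110,195),(442,-76,12,195)])
E
```

```text
bolt_mid [(array([628., 155.,  27.]), 0.73), (array([534., 266.,  35.]), 0.67)]
right_bracket_mid [(array([444., -77.,  25.]), 0.59)]
[538.6 266.6 119.5 174.1] [ 0.26  0.82 -1.12  1.76  0.82  1.11  0.34]
[20.4, -116.5, 3.2] az -6.9 -> [505.6, 151.9, 116.3, 181.2]
[34.2, -113.3, 3.1] az -6.9 -> [473.8, 37.9, 113.2, 188.1]
[47.5, -108.3, 3.2] az -6.9 -> [442.0, -76.0, 110.0, 195.0]
[0.0, 0.0, 98.0] az 0.0 -> [442.0, -76.0, 12.0, 195.0]
```

>>> jog_arm:
  deltas:
    - [4,-23,0,0,0,-1.4,-1]
    - [8,-46,0,0,0,-2.8,-1]
    - [12,-70,1,0,0,-4,-1]
    - [16,-93,2,0,0,-5.5,-1]
    - [20.4,-116.5,3,0,0,-6.9,-1]

```text
t: 25.43
ee_pos: [504.5, 151.2, 114.1]
tcp_rot: [-0.001, -0.01, 1.0, -0.0]
ft_force: [-0.5, -0.3, 0.2]
opening: 85.0
gripper_force: 0.0
```

>>> jog_arm:
  deltas:
    - [7,-23,0,0,0,-1.4,-1]
    - [14,-46,0,0,0,-2.8,-1]
    - [20,-69,1,0,0,-4,-1]
    - [27,-92,2,0,0,-5.5,-1]
    - [34.2,-113.3,3,0,0,-6.9,-1]

```text
t: 25.85
ee_pos: [472.2, 37.2, 111.3]
tcp_rot: [-0.001, -0.07, 0.998, 0.0]
ft_force: [-0.0, -0.9, 0.2]
opening: 85.1
gripper_force: 0.0
```

>>> jog_arm:
  deltas:
    - [12,-28,0,0,0,-1.4,-1]
    - [24,-56,0,0,0,-2.8,-1]
    - [36,-82,1,0,0,-5,-1]
    - [45,-102,2,0,0,-6.9,-1]
    - [47.5,-108.3,3,0,0,-6.9,-1]

```text
t: 26.27
ee_pos: [439.1, -78.7, 107.8]
tcp_rot: [-0.002, -0.128, 0.992, 0.0]
ft_force: [-0.1, -0.9, -0.8]
opening: 85.5
gripper_force: 0.0
```

>>> jog_arm:
  deltas:
    - [0,0,0,0,0,0,-1]
    - [0,0,20,0,0,0,-1]
    - [0,0,45,0,0,0,-1]
    - [0,0,62,0,0,0,-1]
    - [0,0,70,0,0,0,-1]

```text
t: 26.68
ee_pos: [440.5, -73.1, 38.0]
tcp_rot: [-0.001, -0.13, 0.992, 0.001]
ft_force: [0.4, 0.2, -0.6]
opening: 85.0
gripper_force: 0.0
```

```bash
python3 - <<'E'
from h import *
n,s=now(); print(np.round(n,1),np.round(s['q'],2))
plan(n,[(442,-76,12,195-360)])
E
```

```text
[ 440.5  -73.1   38.  -165.1] [ 1.04  0.83 -1.19  2.16  1.03  0.92  1.05]
[-0.7, -3.2, 26.0] az -0.1 -> [442.0, -76.0, 12.0, -165.0]
```

>>> jog_arm:
  deltas:
    - [0,0,12,0,0,0,-1]
    - [0,0,22,0,0,0,-1]
    - [0,0,26,0,0,0,-1]
    - [0,0,26,0,0,0,-1]
    - [0,0,26,0,0,0,0]
  squeeze: 60

```text
t: 27.1
ee_pos: [442.0, -74.3, 14.3]
tcp_rot: [0.0, -0.13, 0.992, 0.0]
ft_force: [-0.1, -0.7, -0.4]
opening: 75.8
gripper_force: 0.0
```

>>> jog_arm:
  deltas:
    - [0,0,0,0,0,0,0.3]
    - [0,0,0,0,0,0,1]
    - [0,0,0,0,0,0,1]
    - [0,0,0,0,0,0,1]
    - [0,0,0,0,0,0,1]

```text
t: 27.52
ee_pos: [441.9, -75.2, 14.3]
tcp_rot: [0.0, -0.129, 0.992, -0.0]
ft_force: [1.3, -6.9, 3.0]
opening: 12.0
gripper_force: 2.3
```

>>> jog_arm:
  deltas:
    - [0,0,0,0,0,0,1]
    - [0,0,0,0,0,0,1]
    - [0,0,0,0,0,0,1]

```text
t: 27.77
ee_pos: [441.9, -75.1, 14.4]
tcp_rot: [0.0, -0.129, 0.992, -0.0]
ft_force: [-1.5, -1.3, 6.4]
opening: 11.2
gripper_force: 58.7
```

```bash
python3 - <<'E'
from h import *
n,s=now(); print(np.round(n,1),np.round(s['q'],2),s['opening'],s['gripper_force'])
plan([*n[:3],195],[(442,-76,110,195),(447.5,284.9,80,174.3)])
E
```

```text
[ 441.9  -75.1   14.4 -165.2] [ 1.01  0.86 -1.14  2.16  1.08  0.89  1.02] 11.190081798773546 58.719003796577454
[0.2, -0.9, -95.6] az -0.0 -> [442.0, -76.0, 110.0, 195.0]
[-32.9, 115.7, 10.0] az 6.9 -> [443.8, 44.2, 100.0, 188.1]
[-18.8, 118.9, 10.0] az 6.9 -> [445.7, 164.6, 90.0, 181.2]
[-4.3, 120.2, 10.0] az 6.9 -> [447.5, 284.9, 80.0, 174.3]
```

>>> jog_arm:
  deltas:
    - [0,0,-20,0,0,0,1]
    - [0,0,-45,0,0,0,1]
    - [0,0,-70,0,0,0,1]
    - [0,0,-90,0,0,0,1]
    - [0,0,-95.6,0,0,0,1]

```text
t: 28.18
ee_pos: [442.9, -74.8, 111.7]
tcp_rot: [0.001, -0.129, 0.992, -0.0]
ft_force: [1.2, -1.4, -3.2]
opening: 11.2
gripper_force: 59.4
```

>>> jog_arm:
  deltas:
    - [-6,22,2,0,0,1.4,1]
    - [-13,45,4,0,0,2.8,1]
    - [-19,68,6,0,0,4.2,1]
    - [-26,92,8,0,0,5.6,1]
    - [-32.9,115.7,10,0,0,6.9,1]

```text
t: 28.6
ee_pos: [443.1, 45.9, 98.5]
tcp_rot: [-0.001, -0.068, 0.998, -0.0]
ft_force: [0.2, -0.4, -3.0]
opening: 10.7
gripper_force: 59.3
```

>>> jog_arm:
  deltas:
    - [-4,24,2,0,0,1.4,1]
    - [-8,48,4,0,0,2.8,1]
    - [-11,72,6,0,0,4.2,1]
    - [-15,95,8,0,0,5.6,1]
    - [-18.8,118.9,10,0,0,6.9,1]

```text
t: 29.02
ee_pos: [445.3, 166.1, 88.4]
tcp_rot: [-0.001, -0.008, 1.0, -0.0]
ft_force: [0.6, -0.2, -2.9]
opening: 10.9
gripper_force: 59.3
```

>>> jog_arm:
  deltas:
    - [-1,32,2,0,0,1.4,1]
    - [-2,64,4,0,0,2.8,1]
    - [-3,94,6,0,0,4.2,1]
    - [-4.3,115,8,0,0,6.9,1]
    - [-4.3,120.2,10,0,0,6.9,1]

```text
t: 29.43
ee_pos: [447.0, 290.6, 79.2]
tcp_rot: [-0.0, 0.05, 0.999, 0.002]
ft_force: [0.5, 0.3, -3.4]
opening: 11.1
gripper_force: 59.3
```

>>> jog_arm:
  deltas:
    - [0,0,0,0,0,0,1]
    - [0,0,15,0,0,0,1]
    - [0,0,30,0,0,0,1]
    - [0,0,43,0,0,0,1]
    - [0,0,52,0,0,0,1]

```text
t: 29.85
ee_pos: [447.7, 283.1, 25.0]
tcp_rot: [-0.001, 0.052, 0.999, -0.001]
ft_force: [0.7, -0.4, -2.2]
opening: 11.1
gripper_force: 59.5
```

>>> jog_arm:
  deltas:
    - [0,0,0,0,0,0,1]
    - [0,0,0,0,0,0,1]

```text
t: 30.02
ee_pos: [447.9, 285.0, 26.9]
tcp_rot: [-0.001, 0.051, 0.999, -0.0]
ft_force: [-0.0, -0.0, -1.7]
opening: 11.4
gripper_force: 59.4
```

```bash
python3 - <<'E'
from h import *
from bench import snapshot
p=snapshot('scene');cv2.imwrite('pics/e.png',cv2.resize(p['frame'][130:310,400:560,::-1],None,fx=3,fy=3))
n,s=now(); print(np.round(n,1),np.round(s['q'],2),s['opening'],s['gripper_force'],s['ft_force'])
E
```

```text
[448.3 285.7  27.6 174.1] [ 0.15  0.84 -1.02  1.97  0.93  0.9   0.1 ] 11.15385249320562 59.36618149280548 [ 0.21067445  0.29137366 -3.11458953]
```

View pics/e.png

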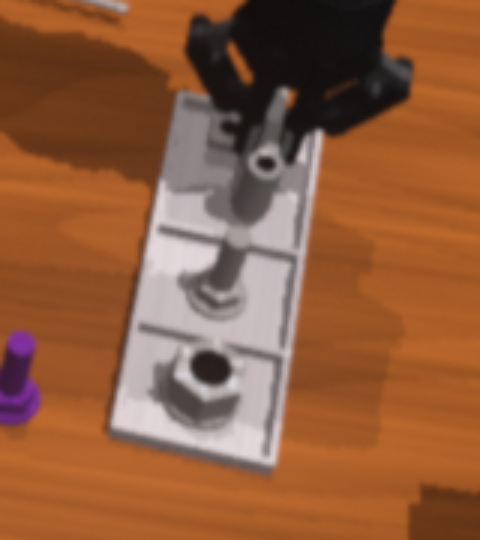

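Nut and bolt stand flat; the right bracket is over the large bay, ready to lower ~10 mm.

>>> jog_arm:
  deltas:
    - [0,0,3,0,0,0,1]
    - [0,0,6,0,0,0,1]
    - [0,0,9,0,0,0,1]
    - [0,0,10,0,0,0,1]
    - [0,0,10,0,0,0,1]

```text
t: 30.48
ee_pos: [448.3, 286.0, 17.7]
tcp_rot: [0.0, 0.051, 0.999, -0.0]
ft_force: [0.0, -0.2, -3.4]
opening: 10.8
gripper_force: 59.5
```

>>> jog_arm:
  deltas:
    - [0,0,0,0,0,0,1]
    - [0,0,0,0,0,0,1]

```text
t: 30.65
ee_pos: [448.3, 286.0, 17.8]
tcp_rot: [0.0, 0.051, 0.999, 0.0]
ft_force: [-0.0, 0.2, -3.2]
opening: 11.0
gripper_force: 59.5
```

>>> jog_arm:
  deltas:
    - [0,0,0.5,0,0,0,1]
    - [0,0,0.5,0,0,0,1]
    - [0,0,0.5,0,0,0,0.3]
    - [0,0,0.5,0,0,0,0]
    - [0,0,0.5,0,0,0,0]

```text
t: 31.07
ee_pos: [448.5, 286.2, 17.4]
tcp_rot: [0.0, 0.051, 0.999, 0.0]
ft_force: [-0.1, 0.5, -0.4]
opening: 42.5
gripper_force: 0.0
```

>>> jog_arm:
  deltas:
    - [0,0,-25,0,0,0,0]
    - [0,0,-60,0,0,0,-0.5]
    - [0,0,-95,0,0,0,-1]
    - [0,0,-120,0,0,0,-1]

```text
t: 31.4
ee_pos: [448.5, 287.0, 139.9]
tcp_rot: [0.001, 0.051, 0.999, 0.001]
ft_force: [-0.2, -0.0, 0.5]
opening: 77.0
gripper_force: 0.0
```

>>> jog_arm:
  deltas:
    - [0,-30,-5,0,0,0,-1]
    - [0,-65,-10,0,0,0,-1]
    - [0,-100,-15,0,0,0,-1]
    - [0,-130,-15,0,0,0,-1]
    - [0,-150,-15,0,0,0,-1]

```text
t: 31.82
ee_pos: [432.7, 133.6, 152.1]
tcp_rot: [0.0, 0.052, 0.999, -0.001]
ft_force: [-0.6, -0.3, 0.5]
opening: 85.6
gripper_force: 0.0
```

>>> jog_arm:
  deltas:
    - [0,0,0,0,0,0,-1]
    - [0,0,0,0,0,0,-1]
    - [0,0,0,0,0,0,-1]
    - [0,0,0,0,0,0,-1]
    - [0,0,0,0,0,0,-1]

```text
t: 32.23
ee_pos: [432.9, 138.3, 152.5]
tcp_rot: [0.0, 0.05, 0.999, 0.0]
ft_force: [0.1, 0.5, 0.0]
opening: 85.4
gripper_force: 0.0
```

```bash
python3 - <<'E'
from h import *
from bench import snapshot,finder
p=snapshot('scene');cv2.imwrite('pics/f.png',p['frame'][:,:,::-1])
for q in ['left_bracket_mid','right_bracket_mid','bearing_mid','nut_mid','bolt_mid','socket_mid']:
    print(q,[(np.round(d['xyz']),round(d['score'],2)) for d in finder.pinpoint(p,q)][:3])
E
```

```text
left_bracket_mid [(array([ 806., -108.,   20.]), 0.96), (array([ 506., -297.,   24.]), 0.87), (array([535., 266.,  36.]), 0.5)]
right_bracket_mid [(array([453., 285.,  28.]), 0.64)]
bearing_mid [(array([ 603., -275.,   20.]), 0.91)]
nut_mid [(array([612., 262.,  16.]), 0.97), (array([ 607., -277.,   18.]), 0.65)]
bolt_mid [(array([535., 267.,  35.]), 0.93), (array([629., 151.,  26.]), 0.65), (array([524., 266.,  -1.]), 0.53)]
socket_mid [(array([690.,  91.,  26.]), 0.8)]
```

View pics/f.png

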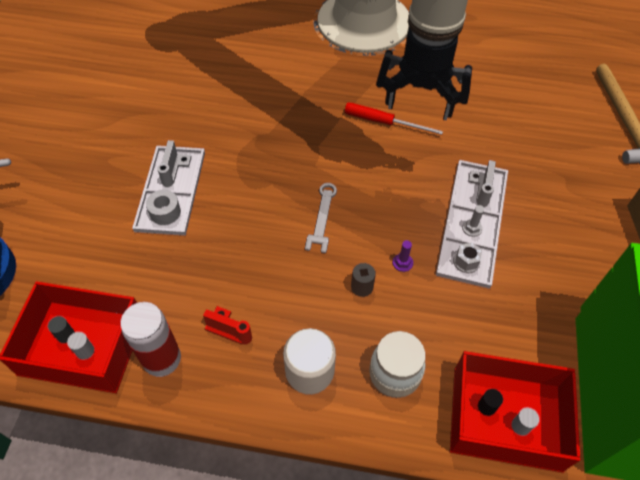

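All five parts are in their bays, socket untouched at (363,280). One close check for flatness.

```bash
python3 - <<'E'
from h import *
from bench import snapshot
p=snapshot('top');f=p['frame'][...,::-1]
cv2.imwrite('pics/g.png',np.hstack([cv2.resize(f[220:360,150:230],None,fx=4,fy=4),cv2.resize(f[220:360,430:510],None,fx=4,fy=4)]))
E
```

```text
(no output)
```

View pics/g.png

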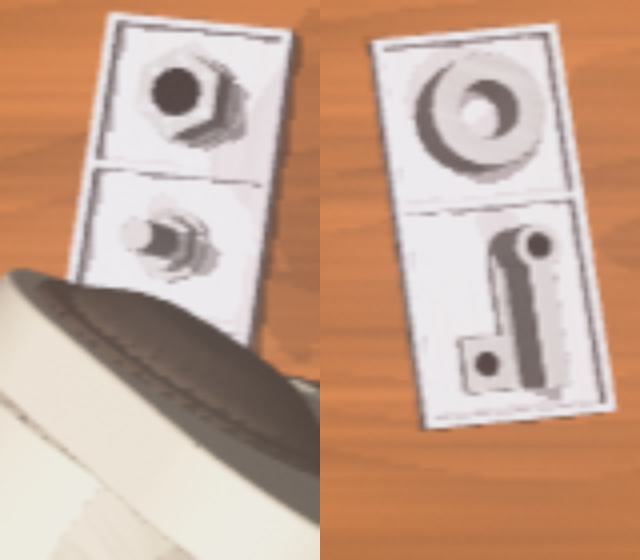

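Nut, bolt, bearing and left bracket all sit flat and clear of the rims; the scene view showed the right bracket likewise. Handing in.

```bash
python3 -c "
from bench import robot
print(robot.close_job())"
```

```text
the job is handed in; nothing more can be done
None
```

I placed all five parts in their assigned bays, left the wheel socket where it was, and handed the job in at about 32 s; the hand-in call returned no verdict. The final images show all five in place, though the arm hid the right bracket in the last close-up.

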